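# Uncover the check camera and hold a ring cutter's edge up to it

## Robot

A 7-joint arm with a two-finger parallel gripper is mounted at the origin on a cart in front of the work surface, level with it; the furniture and walls round the work are solid. World frame = base frame: x ahead of the robot, y to its left, z up, the work surface at z = 0. Lengths are in m, angles in degrees, forces in N, time in s.
With the tool pointing down it reaches from about 0.425 to 0.875 m from the base axis. Payload 4.7 kg.
Tool frame: the origin (TCP) lies at the very end of the fingers, on their centre line; the grasp point (between the pads) lies 19 mm behind it; z points along the fingers, y is the direction in which the jaws open and shut (so a half turn about z gives the same grasp; the last joint's range is limited). The gripper opens to 87 mm and grips with 3 to 60 N. Pads are 19 mm wide; open, the fingers measure 117 mm over their backs; the gripper's body (75 mm by 190 mm) begins 51 mm behind the grasp point.
Start: joints at [0.808, 18.392, -4.016, 83.108, 1.295, 78.541, -3.26], TCP at [0.65, -0, 0.223] pointing down, gripper open.
Joint ranges: [-163.93, 163.93], [-17.29, 119.83], [-79.2, 71.16], [3.27, 140.29], [-89.18, 269.18], [5.43, 117.66], [-154.24, 154.24]. Speed limits (degrees/s): [147.25, 147.25, 180, 180, 180, 180, 180].

## Interface

Orientations are given as [roll, pitch, yaw] about the fixed x, y, z axes, in that order (R = Rz(yaw) Ry(pitch) Rx(roll)).
In Python, from cell import * gives the robot as it stands.
- The arm moves only by the tool arm_command, never from a script. Its argument "targets" is a list that holds one entry, the list of rows, each a list of 7 numbers: the shift along the tool's x, y, z in m, then the turn, a rotation vector about the tool's x, y, z in degrees, then the gripper's target within -1 to 1 (shut at 1, half-way at 0, fully open at -1). In form: [[[tx, ty, tz, rx, ry, rz, claw], ...]]. A call has 1 to 10 rows; each row is the pose to reach, as a shift and turn from the pose commanded when the call began, along the tool's axes at that moment; what a row does not reach only later rows make up. A row lasts 1/10 s, in which the tool goes at most 50 mm and 8.59 degrees, less where a joint would pass 70% of its speed; a pose out of reach is approached as far as the arm can. A call with a gripper value outside its range is refused whole. The fingers move at their own pace and stop on an object; "newtons" is the grip in N (left out, the last holds). Time passes only in rows, so rows that repeat a pose let the fingers close. It gives the time, the measured TCP pose, the force and the opening at its end, in the units of the state.
- get_obs(): the state, without advancing time (a new reading comes with each control period).
- read_camera(name): name is "scene" or "side" or "wrist"; returns a dict with "img" (480x640x3 uint8, red, green, blue), "z_map" (480x640 float32, m along the optical axis (not along the pixel's ray), 0 where there is no reading), "K" (3x3 intrinsics, pixels), "D" ([k1, k2, p1, p2, k3] as OpenCV has them; the pictures are not rectified), "origin" and "attitude" of the camera in the world. Camera axes: x right, y down, z forward; pixel columns grow to the right and rows downward; lengths in m; the calibration is good to about 2 mm. A picture is of the moment at which its call begins.
- sign_off(): hands the job in, once; it reports no verdict.
Trained networks look in the newest picture that a camera, given by its name, has taken for a name from the list of things; names that differ only in an ending like _2 or _b are one class to them, and where a whole thing is asked for, a point or a joint stands for the part that bears it (a point fixed in the world has none). Each returns a list of dicts, best first, with "conf" (0 to 1); they miss things now and then, are a little off and sometimes report something else, mostly with a low value. They report only what shows in the picture. A call takes as long as a camera call. They do not tell look-alikes from the thing itself.
- search_frame(thing, camera): "position" ([column, row] in pixels, amid what is visible of it).
The state is a dict: "time_s": time; "qpos": joint angles; "joint_velocities": joint speeds; "effort": joint torques, N m; "tool_pos": TCP position; "tool_rot": TCP orientation; "force": force on the tool from outside, world axes, zero at the start; "wrist_torque": the same for the moment, N m; "grip_width": finger opening in m.
Only numpy, scipy, OpenCV 4.12 (cv2) and the standard library are available. Lean on these libraries where they do the work, as an engineer would, in place of code of your own. Each camera call takes 0.05 s, during which the arm holds its last target.

## Task

Take the dust cover off the small upward-looking check camera by its knob and seat it down over the top of the narrow parking post, letting go of it there. Then pick up the smaller of the two ring cutters, gripped across its outside, and hold it in the air in front of the lens, centred on the camera's slanting line of sight with its lower rim (the cutting edge) about 10 cm from the lens and squarely facing it, without touching the camera with the cutter. Finish while holding it still there, and leave the larger cutter, the dessert cups and the tape roll where they stand.

Things in the scene. Friction and masses are not known exactly. Their poses are not given: they have to be found in the camera images.
- cover_knob (a point): Centre (half-way up) of the upright knob, 20 mm thick and 24 mm tall, on the loose grey dust cover (round cap, 58 mm across, 50 g). z: the cover's axis, out through the knob; the cap's flat top is 12 mm below this point. At the start the cover sits slanting on the camera's lens end; it must be drawn off 18 mm along its axis to be clear.
- cover_seat (a point): Centre of the inside ceiling of the dust cover, 16 mm below the knob's centre along the cover's axis; same axes. A skirt with an inside diameter of 52 mm hangs 14 mm below this ceiling. The ceiling rests on the lens end, and later on the post's top.
- camera_head: Barrel of the fixed check camera (52 mm thick, 48 mm over its upper 30 mm, 62 mm long, in a yoke on a round base 92 mm across). Origin: centre of the lens end, 92 mm above the worktop. z: the line of sight out of the lens, up and leaning 25 degrees from vertical, roughly toward the robot; y is level.
- view_point (a point): The point in the air on the line of sight, 100 mm out from the lens, where the centre of the cutter's lower rim belongs. Same axes as the camera head.
- post_top (a point): Centre of the top of the fixed parking post: a head 38 mm in diameter with a bevelled edge, on a thin stem, top face 80 mm above the worktop; z is up. The cover's skirt drops loosely over the head (7 mm of play all round) and its ceiling rests on the top.
- cutter_centre (a point): Centre (half-way up) of the smaller ring cutter: plain steel ring, 55 mm outside diameter, 31 mm high, 40 g, standing on the worktop, cutting edge down; z: its axis, upward at the start. Grip it across the outside; nothing can go inside the ring. The larger cutter is the same shape, 71 mm across, 36 mm high.
- cutter_edge (a point): Centre of the smaller cutter's lower rim (the cutting edge), 15.5 mm below its centre along its axis; same axes.
- small_cutter: The smaller ring cutter itself; origin and axes as for cutter_edge.
- dust_cover: The dust cover itself; origin and axes as for cover_seat.
- check_camera: The whole fixed camera; origin under the middle of its base on the worktop, z up. The lens end lies 4 mm from it toward its own -x, and 92 mm up.
- large_cutter: The larger ring cutter, 71 mm across, 36 mm high, to be left alone; origin at the centre of its underside.
- cup_a: Paper cup of set custard, 58 mm across, 46 mm high, to be left alone; origin at the centre of its underside.
- cup_b: Another paper cup of set custard, 59 mm across, 43 mm high, to be left alone; origin at the centre of its underside.
- tape_roll: Roll of masking tape lying flat, 82 mm across, 24 mm high, to be left alone; origin at the centre of its underside.
Things that resemble listed ones, but are neither listed nor needed, are in the scene too. Leave any pink look-alike of the small_cutter alone.

How it is judged (in metres and radians):
On the way, in this order (a step that is already met when the one before it is completed fails the run):
1. the dust cover is seated upright on the parking post and let go (distance between cover_seat and post_top below 0.012 m and angle between cover_seat's own z axis and vertical below 0.15 rad and contact force between dust_cover and the fingers below 0.1 N), for 0.2 s.
2. the smaller cutter is lifted by the gripper (height (world z) of cutter_edge above 0.03 m and contact force between small_cutter and the fingers above 0.5 N), for 0.2 s.
At the end, for the whole second after the job is handed in: Cover on the post (ceiling within 12 mm of its top centre, upright within 0.15 rad), untouched. Smaller cutter held still by the fingers alone, its lower rim's centre within 22 mm of the view point, its axis within 0.2 rad of the line of sight, lower rim toward the lens (all of step 1 and distance between cutter_edge and view_point below 0.022 m and angle between the z axis of small_cutter and the z axis of camera_head, either way round below 0.2 rad and angle between small_cutter's own z axis and vertical below 0.8 rad and contact force between small_cutter and the fingers above 0.5 N and contact force between small_cutter and check_camera below 0.2 N and contact force between small_cutter and dust_cover below 0.2 N and linear speed of small_cutter below 0.02 m/s and angular speed of small_cutter below 0.2 rad/s); the arm keeps its last pose, push and grip.
It fails at once if the cutter touches the camera (contact force between small_cutter and check_camera above 0.5 N).
It fails at once if a bystander (larger cutter, a dessert cup, the tape roll) is moved by more than 3 cm (distance of any of large_cutter, cup_a, cup_b, tape_roll from where it was at the start of the episode above 0.03 m).
It also fails if it takes over 58 s, if anything falls off the work surface, if the arm or the gripper's body presses on something with over 40 N, if the wrist force passes 120 N, or if a joint passes its speed limit or range.

## Working session

There is one attempt and no reset: what is moved stays moved. The work goes in short steps, Python scripts to look and compute and a tool call to move; the robot and the scene stay as the last step left them, time stands still between calls to the robot, and variables do not carry over. Pictures are saved under pics/ and viewed, and the job is handed in when it is done.

Besides the shell and the picture viewer there is one more tool, called after "Emit:" in YAML: its name, and indented under it one key for each argument. arm_command: Moves the arm, as the interface text tells. Its arguments: {"type":"object","properties":{"targets":{"type":"array","items":{"type":"array","items":{"type":"array","items":{"type":"number"}}}},"newtons":{"type":"number"}},"required":["targets"]}

```bash
ls; mkdir -p pics; cat > h.py <<'E'
from cell import *
import numpy as np, cv2
from scipy.spatial.transform import Rotation as R
def snap(n,fn=None):
    c=read_camera(n)
    if fn: cv2.imwrite('pics/'+fn,c['img'][:,:,::-1])
    np.savez('/tmp/'+n+'.npz',**{k:np.array(v) for k,v in c.items()})
    return c
def rot(a):
    a=np.array(a,float)
    if a.shape==(3,3): return a
    if a.size==4: print('quat?')
    return R.from_euler('xyz',a.ravel(),degrees=True).as_matrix()
def cloud(c):
    z=c['z_map'];K=np.array(c['K']);D=np.array(c['D'])
    v,u=np.mgrid[:480,:640]
    p=cv2.undistortPoints(np.stack([u,v],-1).reshape(-1,1,2).astype(float),K,D).reshape(480,640,2)
    P=np.dstack([p[...,0]*z,p[...,1]*z,z])
    W=P@rot(c['attitude']).T+np.array(c['origin']); W[z==0]=np.nan
    return W
E
python3 - <<'E'
from h import *
print(get_obs())
for n in ['scene','side','wrist']:
    c=snap(n,n+'0.png'); print(n,c['origin'],c['attitude'])
    W=cloud(c)
    for t in ['cover_knob','camera_head','post_top','small_cutter','large_cutter','cup_a','tape_roll']:
        for d in search_frame(t,n):
            u,v=np.round(d['position']).astype(int); print(t,(u,v),round(d['conf'],2),W[v,u].round(3))
E
```

```text
pics
{'time_s': 0.0, 'qpos': array([ 0.80829552, 18.44007763, -4.01484034, 83.17524758,  1.29275719,
       78.54073459, -3.25972858]), 'joint_velocities': array([-0.01452594,  0.01887688, -0.06048511,  0.06759974, -0.07413367,
       -0.03981384, -0.03284632]), 'effort': array([-2.58547143e-04, -4.91284704e+01, -4.03903294e-01, -3.12526345e+01,
       -6.40594075e-02,  4.37659642e-02,  1.61017233e-04]), 'tool_pos': array([ 6.49441765e-01, -4.94525329e-05,  2.21446843e-01]), 'tool_rot': array([-1.79889056e+02,  3.78839337e-03,  9.00006333e+01]), 'force': array([ 0.4924136 ,  0.25312478, -0.20337764]), 'wrist_torque': array([-0.00698005,  0.05090736,  0.01205436]), 'grip_width': 0.0872416130491251}
scene [-0.02437883 -1.19688815  0.90048248] [-121.17327689    0.57697705  -27.2523585 ]
cover_knob (np.int64(301), np.int64(209)) 0.66 [0.605 0.179 0.101]
camera_head (np.int64(307), np.int64(220)) 0.55 [0.617 0.165 0.068]
camera_head (np.int64(305), np.int64(231)) 0.21 [0.61  0.168 0.031]
post_top (np.int64(325), np.int64(259)) 0.66 [0.599 0.016 0.021]
small_cutter (np.int64(351), np.int64
[... 1000 characters left out ...]
02]
large_cutter (np.int64(310), np.int64(238)) 0.93 [ 0.6   -0.206  0.008]
cup_a (np.int64(256), np.int64(241)) 0.84 [ 0.701 -0.097  0.041]
cup_a (np.int64(202), np.int64(282)) 0.73 [0.734 0.088 0.042]
tape_roll (np.int64(427), np.int64(217)) 0.71 [ 0.338 -0.418  0.025]
wrist [0.65076936 0.07584549 0.38424203] [ 1.63934467e+02 -9.81980739e-03  3.94920909e-02]
camera_head (np.int64(442), np.int64(109)) 0.21 [0.749 0.082 0.041]
post_top (np.int64(261), np.int64(185)) 0.87 [0.611 0.029 0.08 ]
small_cutter (np.int64(163), np.int64(420)) 0.77 [ 0.492 -0.226  0.015]
large_cutter (np.int64(252), np.int64(398)) 0.79 [ 0.584 -0.205  0.006]
cup_a (np.int64(444), np.int64(111)) 0.7 [0.751 0.081 0.04 ]
```

View pics/scene0.png

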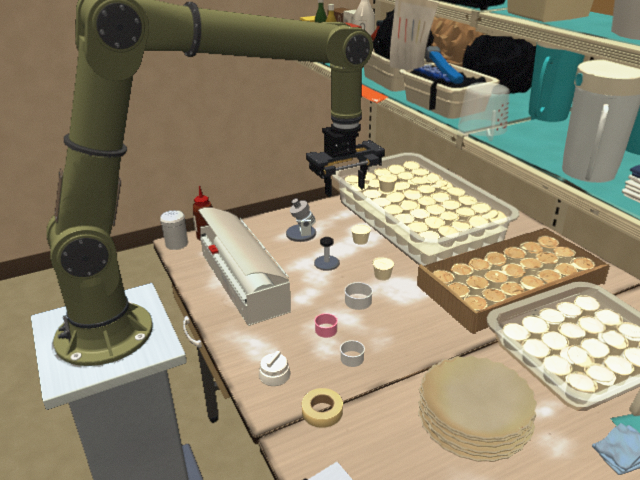

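View pics/side0.png

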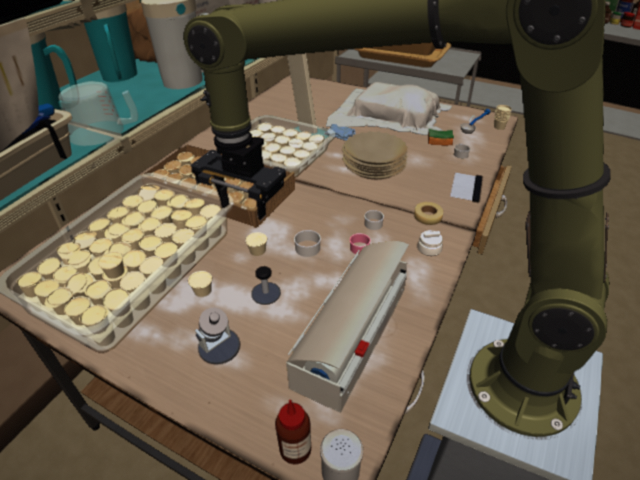

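View pics/wrist0.png

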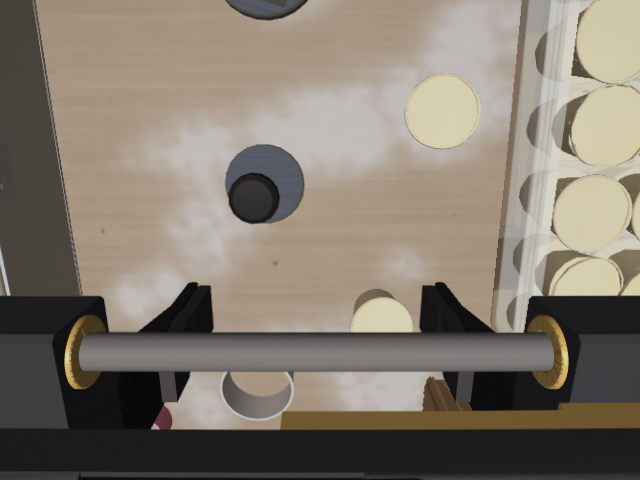

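The scene view shows the check camera at about (301,215), the post at (326,255), the large cutter at (359,296), the pink look-alike at (326,325) and the small grey cutter at (351,353). Next I'll localise these from depth.

```bash
cat > m.py <<'E'
from h import *
for n in ['scene','side']:
    c=dict(np.load('/tmp/'+n+'.npz')); W=cloud(c); P=W.reshape(-1,3); C=c['img'].reshape(-1,3)
    print(n)
    def near(x,y,r,z0,z1):
        return P[(np.hypot(P[:,0]-x,P[:,1]-y)<r)&(P[:,2]>z0)&(P[:,2]<z1)]
    q=near(.6,.02,.05,.065,.11); print('post',len(q),q.mean(0).round(4),q.min(0).round(3),q.max(0).round(3),np.median(q[:,2]))
    q=near(.48,-.35,.06,.015,.06); print('small',len(q),((q.min(0)+q.max(0))/2).round(4),q.min(0).round(3),q.max(0).round(3))
    q=near(.6,-.185,.06,.015,.06); print('large',len(q),((q.min(0)+q.max(0))/2).round(4),q.min(0).round(3),q.max(0).round(3))
    q=near(.6,.19,.08,.08,.2); print('cover',len(q),q.mean(0).round(4),q.min(0).round(3),q.max(0).round(3))
    np.save('/tmp/cov_'+n+'.npy',q)
    for z0,z1 in [(.085,.095),(.095,.105),(.105,.115),(.115,.125),(.125,.14)]:
        s=q[(q[:,2]>z0)&(q[:,2]<z1)]; 
        if len(s):print(z0,len(s),s.mean(0).round(4),s.min(0).round(3),s.max(0).round(3))
    q=near(.6,.19,.08,.008,.02); print('base',len(q),((q.min(0)+q.max(0))/2).round(4),q.min(0).round(3),q.max(0).round(3))
    im=c['img'][:,:,::-1]
    (u,v)={'scene':(301,215),'side':(210,330)}[n]
    a=im[v-40:v+40,u-40:u+40]; cv2.imwrite('pics/z_%s.png'%n,cv2.resize(a,None,fx=6,fy=6,interpolation=cv2.INTER_CUBIC))
E
python3 m.py
```

```text
scene
post 117 [0.601  0.012  0.0797] [ 0.585 -0.004  0.069] [0.623 0.034 0.088] 0.08101843339858905
small 307 [ 0.4759 -0.3501  0.0259] [ 0.448 -0.379  0.015] [ 0.504 -0.321  0.037]
large 416 [ 0.5948 -0.1728  0.0288] [ 0.558 -0.213  0.015] [ 0.632 -0.133  0.042]
cover 272 [0.6044 0.1891 0.0994] [0.576 0.166 0.08 ] [0.639 0.227 0.125]
0.085 79 [0.5972 0.1884 0.0905] [0.576 0.169 0.085] [0.634 0.227 0.095]
0.095 83 [0.6086 0.1874 0.1   ] [0.588 0.167 0.095] [0.635 0.225 0.105]
0.105 51 [0.6131 0.1907 0.1089] [0.59  0.166 0.105] [0.631 0.212 0.115]
0.115 31 [0.596  0.1987 0.1189] [0.588 0.19  0.115] [0.607 0.214 0.124]
0.125 1 [0.6021 0.1985 0.1254] [0.602 0.199 0.125] [0.602 0.199 0.125]
base 294 [0.6033 0.1867 0.014 ] [0.546 0.13  0.008] [0.66  0.243 0.02 ]
side
post 186 [0.5987 0.0233 0.0773] [0.583 0.003 0.066] [0.619 0.038 0.084] 0.07850164873758914
small 174 [ 0.4732 -0.351   0.0252] [ 0.447 -0.382  0.015] [ 0.499 -0.321  0.035]
large 315 [ 0.5916 -0.1735  0.0273] [ 0.557 -0.21   0.015] [ 0.627 -0.137  0.039]
cover 636 [0.6008 0.2046 0.0972] [0.577 0.171 0.08 ] [0.629 0.23  0.121]
0.085 259 [0.5928 0.2061 0.0901] [0.577 0.171 0.085] [0.629 0.23  0.095]
0.095 221 [0.6121 0.2014 0.1002] [0.587 0.173 0.095] [0.628 0.227 0.105]
0.105 66 [0.6065 0.2029 0.1088] [0.585 0.182 0.105] [0.629 0.213 0.115]
0.115 49 [0.5942 0.2047 0.1173] [0.584 0.194 0.115] [0.603 0.213 0.121]
base 809 [0.603  0.1986 0.014 ] [0.561 0.153 0.008] [0.645 0.244 0.02 ]
```

```bash
python3 -c "
import cv2,numpy as np
cv2.imwrite('pics/zz.png',np.hstack([cv2.resize(cv2.imread('pics/z_%s.png'%n),(400,400)) for n in ['scene','side']]))"
```

```text
(no output)
```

View pics/zz.png

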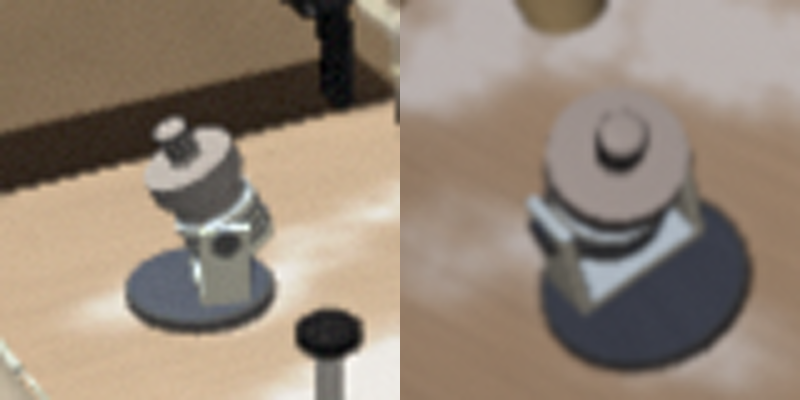

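Emit:
arm_command:
  targets:
    - [[0.04,-0.012,-0.01,0,0,0,-1],[0.08,-0.025,-0.02,0,0,0,-1],[0.12,-0.037,-0.02,0,0,0,-1],[0.17,-0.05,-0.02,0,0,0,-1],[0.17,-0.05,-0.02,0,0,0,-1],[0.17,-0.05,-0.02,0,0,0,-1]]

```text
time_s: 1.8
tool_pos: [0.5993, 0.1722, 0.2427]
tool_rot: [180.0, -0.0, 90.2]
force: [0.0, -0.9, 1.0]
grip_width: 0.0871
```

```bash
python3 - <<'E'
from h import *
c=snap('wrist','w1.png'); W=cloud(c); print(c['origin'],c['attitude'])
for t in ['cover_knob','cover_seat','camera_head','post_top']:
    for d in search_frame(t,'wrist'):
        u,v=np.round(d['position']).astype(int); print(t,(u,v),round(d['conf'],2),W[v,u].round(3))
E
```

```text
[0.59974353 0.24800507 0.40434351] [ 1.63948338e+02 -1.38025271e-02  2.82955586e-01]
cover_knob (np.int64(330), np.int64(186)) 0.98 [0.61  0.202 0.108]
cover_seat (np.int64(326), np.int64(184)) 0.57 [0.607 0.204 0.114]
camera_head (np.int64(372), np.int64(182)) 0.9 [0.644 0.199 0.069]
post_top (np.int64(318), np.int64(374)) 0.58 [0.603 0.031 0.078]
```

View pics/w1.png

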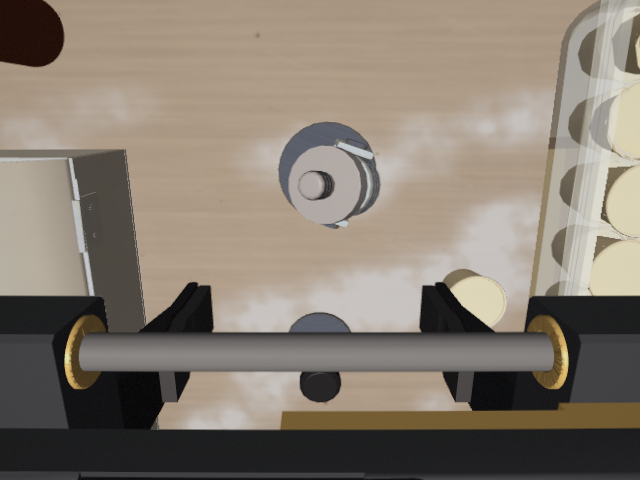

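The wrist view shows the cap centred near (326,184) with the knob at (313,185), so it leans toward −x. The post is at (320,384). I'll fit the cap plane and axis next.

```bash
python3 - <<'E'
from h import *
c=dict(np.load('/tmp/wrist.npz')); W=cloud(c)
v,u=np.mgrid[:480,:640]
r=np.hypot(u-326,v-184)
ann=(r<33)&(np.hypot(u-316,v-185)>20)
q=W[ann]; q=q[np.isfinite(q).all(1)]
best=0
rng=np.random.default_rng(0)
for _ in range(3000):
    a,b,d=q[rng.choice(len(q),3,False)]; n=np.cross(b-a,d-a)
    if np.linalg.norm(n)<1e-6: continue
    n/=np.linalg.norm(n); n*=np.sign(n[2]); k=abs((q-a)@n)<.003
    if k.sum()>best: best=k.sum();B=k
p=q[B];m=p.mean(0);n=np.linalg.svd(p-m)[2][2];n*=np.sign(n[2]); print('plane',best,len(q),m.round(4),n.round(3),'tilt',np.degrees(np.arccos(n[2])).round(2),'az',np.degrees(np.arctan2(n[1],n[0])).round(1))
# cap-top pixels: all points within 3mm of plane in radius
near=np.hypot(u-326,v-184)<60
s=near&(abs((W-m)@n)<.003); s=s&np.isfinite(W[...,0])
out=W[s]; print(len(out),((out.min(0)+out.max(0))/2).round(4),out.min(0).round(3),out.max(0).round(3))
e1=np.cross(n,[0,0,1.]);e1/=np.linalg.norm(e1);e2=np.cross(n,e1)
ab=np.stack([(out-m)@e1,(out-m)@e2],1)
(ce),ra=cv2.minEnclosingCircle(ab.astype(np.float32)); print('cap circ',ra, (m+ce[0]*e1+ce[1]*e2).round(4))
kn=near&((W-m)@n>.017)&((W-m)@n<.03); k=W[kn]; print('knob top',len(k),k.mean(0).round(4),((k-m)@n).mean())
po=W[300:420,270:370].reshape(-1,3); po=po[(po[:,2]>.07)&(po[:,2]<.09)];print('post',len(po),((po.min(0)+po.max(0))/2).round(4),po.min(0).round(3),po.max(0).round(3))
ba=W[100:240,260:400].reshape(-1,3);ba=ba[(ba[:,2]>.004)&(ba[:,2]<.015)];print('base',len(ba),((ba.min(0)+ba.max(0))/2).round(4),ba.min(0).round(3),ba.max(0).round(3),np.median(ba[:,2]))
np.save('/tmp/base.npy',ba)
i=c['img'][110:260,250:410,::-1]; cv2.imwrite('pics/w1z.png',cv2.resize(i,None,fx=4,fy=4,interpolation=cv2.INTER_CUBIC))
E
```

```text
plane 2138 2138 [0.6114 0.2019 0.0979] [-0.402  0.131  0.906] tilt 24.99 az 162.0
3675 [0.6054 0.2005 0.0953] [0.579 0.172 0.082] [0.632 0.229 0.108]
cap circ 0.029194917529821396 [0.6048 0.2003 0.0952]
knob top 672 [0.5971 0.2037 0.1167] 0.023044252356756695
post 1039 [0.6046 0.0169 0.0756] [0.586 0.001 0.07 ] [0.623 0.033 0.081]
base 1990 [0.6096 0.2053 0.0096] [0.564 0.166 0.004] [0.655 0.244 0.015] 0.01203835619539298
```

View pics/w1z.png

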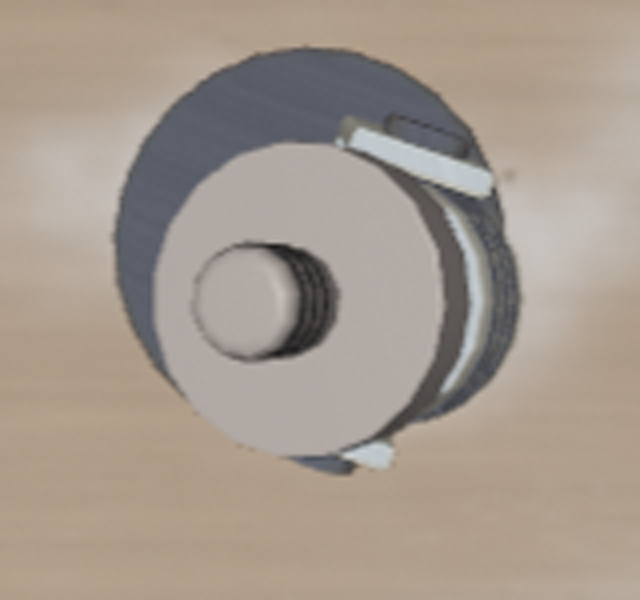

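```bash
cat > plan.py <<'E'
from h import *
n=np.array([-.402,.131,.906]);n/=np.linalg.norm(n)
C=np.array([.6048,.2003,.0952])
def delta(Tp,Tz,yax,cur=None):
    """shift/rotvec(deg) in tool axes to TCP Tp, tool z Tz, tool y ~ yax"""
    o=cur or get_obs(); R0=R.from_euler('xyz',o['tool_rot'],degrees=True)
    z=np.array(Tz,float);z/=np.linalg.norm(z);y=np.array(yax,float);y-=z*(y@z);y/=np.linalg.norm(y);x=np.cross(y,z)
    R1=R.from_matrix(np.stack([x,y,z],1))
    print('pos',o['tool_pos'].round(4),'shift',R0.inv().apply(np.array(Tp)-o['tool_pos']).round(4),'rv',(R0.inv()*R1).as_rotvec(degrees=True).round(2))
E
python3 - <<'E'
from plan import *
y=[-n[1]*0-.31,-.95,0]
print(get_obs()['qpos'].round(1))
delta(C+.09*n,-n,y); delta(C+.003*n,-n,y)
import os
im=cv2.imread('pics/wrist0.png')
# post top from wrist0 : dark disc
g=im.max(2)[150:250,200:320]; m=(g<45).astype(np.uint8)
nn,l,st,ce=cv2.connectedComponentsWithStats(m)
for s,k in zip(st[1:],ce[1:]): 
    if s[4]>200: print(s,k+[200,150])
E
```

```text
[-10.4  15.   -9.3  85.3   2.5  79.9 -20.1]
pos [0.6006 0.1679 0.2425] shift [ 0.0441 -0.0322  0.0657] rv [-23.46  17.14 105.96]
pos [0.6006 0.1679 0.2425] shift [0.0329 0.0028 0.1445] rv [-23.46  17.14 105.96]
[ 29  23  50  50 812] [256.05788177 196.04064039]
```

```bash
python3 - <<'E'
from plan import *
c=dict(np.load('/tmp/wrist.npz'))
def ray(px,z,o,a):
    p=cv2.undistortPoints(np.array([[px]],float),c['K'],c['D'])[0,0]; d=rot(a)@[p[0],p[1],1]; return np.array(o)+d*(z-o[2])/d[2]
print(ray((254,198),.08,[0.65076936,0.07584549,0.38424203],[1.63934467e+02,-9.81980739e-03,3.94920909e-02]))
print(ray((320,384),.08,c['origin'],c['attitude']))
y=[.31,.95,0]
delta(C+.09*n,-n,y); delta(C+.003*n,-n,y)
E
```

```text
[0.60581654 0.0194404  0.08      ]
[0.60449288 0.02153898 0.08      ]
pos [0.6006 0.1679 0.2425] shift [ 0.0441 -0.0322  0.0657] rv [-15.76 -21.56 -70.89]
pos [0.6006 0.1679 0.2425] shift [0.0329 0.0028 0.1445] rv [-15.76 -21.56 -70.89]
```

Emit:
arm_command:
  targets:
    - [[0.01,-0.008,0.01,-3.9,-5.4,-17.7,-1],[0.022,-0.016,0.02,-7.9,-10.8,-35.4,-1],[0.033,-0.024,0.03,-11.8,-16.2,-53.2,-1],[0.044,-0.032,0.05,-15.8,-21.6,-70.9,-1],[0.044,-0.032,0.0657,-15.8,-21.6,-70.9,-1],[0.044,-0.032,0.0657,-15.8,-21.6,-70.9,-1],[0.044,-0.032,0.0657,-15.8,-21.6,-70.9,-1],[0.044,-0.032,0.0657,-15.8,-21.6,-70.9,-1],[0.044,-0.032,0.0657,-15.8,-21.6,-70.9,-1],[0.044,-0.032,0.0657,-15.8,-21.6,-70.9,-1]]

```text
time_s: 3.05
tool_pos: [0.5672, 0.2125, 0.1764]
tool_rot: [-180.0, 25.0, 162.1]
force: [-0.2, 0.2, -0.3]
grip_width: 0.0871
```

```bash
python3 - <<'E'
from plan import *
c=snap('wrist','w2.png'); W=cloud(c)
o=get_obs();print(o['qpos'].round(1))
for t in ['cover_knob','post_top']:
    for d in search_frame(t,'wrist'):
        u,v=np.round(d['position']).astype(int); print(t,(u,v),round(d['conf'],2),W[v,u].round(3))
P=W.reshape(-1,3); P=P[np.linalg.norm(P-C,axis=1)<.06]; h=(P-C)@n
for lo,hi in [(-.003,.003),(.02,.028)]:
    s=P[(h>lo)&(h<hi)]
    if len(s): print(len(s),s.mean(0).round(4),((s.min(0)+s.max(0))/2).round(4))
y=[.31,.95,0]
delta(C+.03*n,-n,y); delta(C+.003*n,-n,y)
E
```

```text
[-16.9   3.6 -18.6 110.2  26.3  53.8  23.2]
cover_knob (np.int64(316), np.int64(244)) 0.87 [0.588 0.206 0.113]
post_top (np.int64(103), np.int64(235)) 0.69 [0.597 0.02  0.029]
5277 [0.6029 0.2009 0.0942] [0.6051 0.1999 0.0942]
893 [0.5946 0.2036 0.116 ] [0.5956 0.2032 0.1149]
pos [0.5687 0.2133 0.1773] shift [ 0.     -0.0013  0.0606] rv [ 0.09  0.03 -0.07]
pos [0.5687 0.2133 0.1773] shift [ 0.     -0.0013  0.0876] rv [ 0.09  0.03 -0.07]
```

View pics/w2.png

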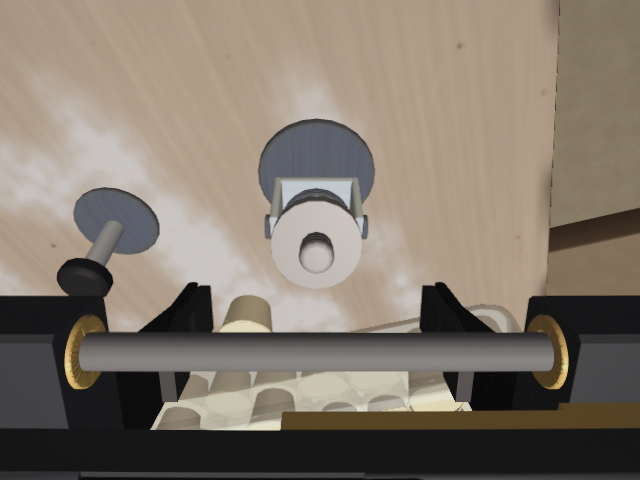

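The cap at (317,244) is symmetric between the fingers and the axis agrees with the first fit. I'll advance along it.

Emit:
arm_command:
  targets:
    - [[0,0,0.02,0,0,0,-1],[0,0,0.04,0,0,0,-1],[0,0,0.055,0,0,0,-1],[0,0,0.07,0,0,0,-1],[0,0,0.08,0,0,0,-1],[0,0,0.085,0,0,0,-1],[0,0,0.085,0,0,0,-1],[0,0,0.085,0,0,0,-1]]

```text
time_s: 4.0
tool_pos: [0.6025, 0.2035, 0.1004]
tool_rot: [179.9, 25.1, 162.1]
force: [0.0, -0.5, -0.1]
grip_width: 0.0871
```

```bash
python3 - <<'E'
from plan import *
delta(C+.003*n,-n,[.31,.95,0])
E
```

```text
pos [0.6025 0.2035 0.1004] shift [-0.0007 -0.0023  0.0031] rv [0.16 0.07 0.16]
```

Emit:
arm_command:
  targets:
    - [[0,0,0,0,0,0,1],[0,0,0,0,0,0,1],[0,0,0,0,0,0,1],[0,0,0,0,0,0,1],[0,0,0,0,0,0,1],[0,0,0,0,0,0,1],[0,0,0,0,0,0,1],[0,0,0,0,0,0,1]]
  newtons: 20

```text
time_s: 4.8
tool_pos: [0.6023, 0.203, 0.0999]
tool_rot: [179.9, 25.1, 162.1]
force: [-1.2, -0.0, 0.3]
grip_width: 0.0311
```

Emit:
arm_command:
  targets:
    - [[0,0,0,0,0,0,1],[0,0,0,0,0,0,1],[0,0,0,0,0,0,1],[0,0,0,0,0,0,1]]

```text
time_s: 5.2
tool_pos: [0.6022, 0.2027, 0.0998]
tool_rot: [180.0, 25.0, 162.1]
force: [-1.2, -0.3, 1.3]
grip_width: 0.019
```

Emit:
arm_command:
  targets:
    - [[0,0,-0.005,0,0,0,1],[0,0,-0.012,0,0,0,1],[0,0,-0.022,0,0,0,1],[0,0,-0.035,0,0,0,1],[0,0,-0.05,0,0,0,1],[0,0,-0.065,0,0,0,1],[0,0,-0.065,0,0,0,1]]

```text
time_s: 5.9
tool_pos: [0.5767, 0.2133, 0.1624]
tool_rot: [179.7, 25.3, 162.1]
force: [-0.1, 0.5, -0.2]
grip_width: 0.0193
```

```bash
python3 - <<'E'
from plan import *
c=snap('wrist','w3.png'); W=cloud(c)
o=get_obs();print(o['qpos'].round(1),o['grip_width'],o['tool_pos'])
y=[.31,.95,0]
# cap top plane relative to tool
P=W.reshape(-1,3); t=o['tool_pos']; Rm=R.from_euler('xyz',o['tool_rot'],degrees=True).as_matrix()
L=(P-t)@Rm; L=L[(np.abs(L[:,2])<.02)&(np.hypot(L[:,0],L[:,1])<.035)]
print(len(L)); 
for z in np.arange(-.02,.02,.004):
    s=L[(L[:,2]>=z)&(L[:,2]<z+.004)]
    if len(s): print(z.round(3),len(s),s.min(0).round(3),s.max(0).round(3))
delta([.605,.020,.17],[0,0,-1],y); delta([.605,.020,.088],[0,0,-1],y)
E
```

```text
[-16.7   5.2 -18.4 110.6  27.6  51.7  22.5] 0.019014952983057904 [0.57651851 0.2123994  0.16086288]
9299
-0.02 1323 [-0.003 -0.017 -0.02 ] [ 0.011  0.019 -0.016]
-0.016 428 [-0.005 -0.017 -0.016] [ 0.011  0.019 -0.012]
-0.012 448 [ 0.002 -0.017 -0.012] [ 0.011  0.019 -0.008]
-0.008 381 [ 0.001 -0.017 -0.008] [ 0.011  0.019 -0.004]
-0.004 277 [ 0.002 -0.018 -0.004] [ 0.01   0.019 -0.   ]
0.0 1851 [-0.008 -0.027  0.   ] [0.028 0.029 0.004]
0.004 3849 [-0.009 -0.027  0.004] [0.028 0.029 0.008]
0.008 262 [ 0.01  -0.025  0.008] [0.028 0.027 0.012]
0.012 256 [ 0.01  -0.025  0.012] [0.028 0.027 0.016]
0.016 224 [ 0.01  -0.025  0.016] [0.028 0.027 0.02 ]
pos [0.5765 0.2124 0.1609] shift [-0.0819 -0.1744  0.0278] rv [ 0.24 25.2   0.21]
pos [0.5765 0.2124 0.1609] shift [-0.047  -0.1747  0.102 ] rv [ 0.24 25.2   0.21]
```

View pics/w3.png

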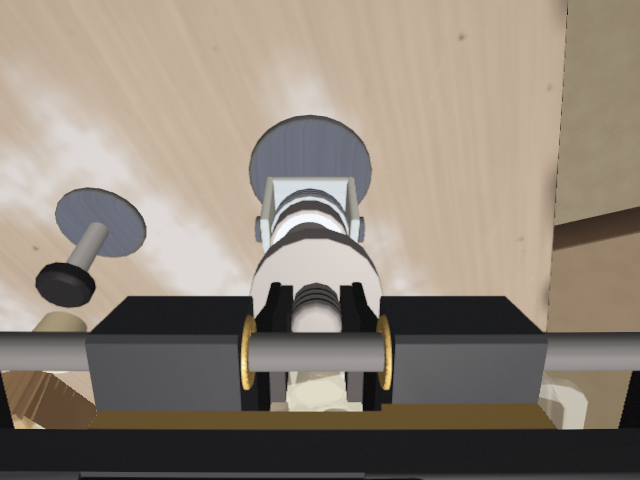

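The cover is clear of the lens and held, with the cap top 5 mm past the TCP. I'll move it over the post, upright.

Emit:
arm_command:
  targets:
    - [[-0.015,-0.02,0.0,0,4,0,1],[-0.03,-0.055,0.005,0,8,0,1],[-0.045,-0.09,0.01,0,13,0,1],[-0.06,-0.12,0.016,0,18,0,1],[-0.07,-0.15,0.022,0.2,23,0.2,1],[-0.08,-0.17,0.028,0.2,25.2,0.2,1],[-0.082,-0.1744,0.028,0.2,25.2,0.2,1],[-0.082,-0.1744,0.028,0.2,25.2,0.2,1],[-0.082,-0.1744,0.028,0.2,25.2,0.2,1]]

```text
time_s: 6.85
tool_pos: [0.604, 0.0207, 0.1676]
tool_rot: [-179.9, -0.2, 162.0]
force: [-0.2, -0.1, -0.4]
grip_width: 0.019
```

```bash
python3 - <<'E'
from plan import *
from plan import *
o=get_obs(); t=o['tool_pos']
for nme in ['wrist','side','scene']:
    c=snap(nme,'p4_%s.png'%nme); W=cloud(c)
    P=W.reshape(-1,3)
    q=P[(np.hypot(P[:,0]-.605,P[:,1]-.02)<.045)&(P[:,2]>.06)&(P[:,2]<.09)]
    if len(q): print(nme,'post',len(q),((q.min(0)+q.max(0))/2).round(4),q.min(0).round(3),q.max(0).round(3))
    q=P[(np.hypot(P[:,0]-t[0],P[:,1]-t[1])<.045)&(P[:,2]>t[2]-.012)&(P[:,2]<t[2]-.002)]
    if len(q): print(nme,'cap',len(q),((q.min(0)+q.max(0))/2).round(4),q.min(0).round(3),q.max(0).round(3))
delta([.605,.020,.089],[0,0,-1],[.31,.95,0])
c=[cv2.imread('pics/p4_%s.png'%k) for k in ['scene','side']]
a=c[0][190:290,260:380];b=c[1][220:320,205:325]
cv2.imwrite('pics/p4z.png',cv2.resize(np.hstack([a,b]),(798,332),interpolation=cv2.INTER_CUBIC))
E
```

```text
wrist post 671 [0.5938 0.019  0.0742] [0.585 0.002 0.067] [0.602 0.036 0.081]
wrist cap 5841 [0.5981 0.021  0.1606] [ 0.576 -0.007  0.156] [0.62  0.049 0.166]
side post 188 [0.6008 0.0203 0.0746] [0.583 0.003 0.066] [0.619 0.038 0.083]
side cap 255 [0.602  0.0242 0.1606] [ 0.573 -0.003  0.156] [0.63  0.052 0.166]
scene post 124 [0.6029 0.0163 0.0732] [ 0.586 -0.004  0.06 ] [0.62  0.037 0.086]
scene cap 107 [0.6055 0.0191 0.1607] [ 0.574 -0.01   0.156] [0.637 0.048 0.166]
pos [0.6041 0.0211 0.1681] shift [-0.0014 -0.0006  0.0791] rv [-0.07 -0.14  0.14]
```

View pics/p4z.png

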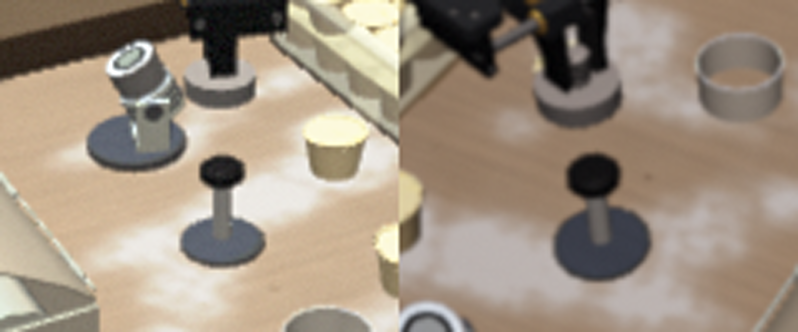

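View pics/p4_wrist.png

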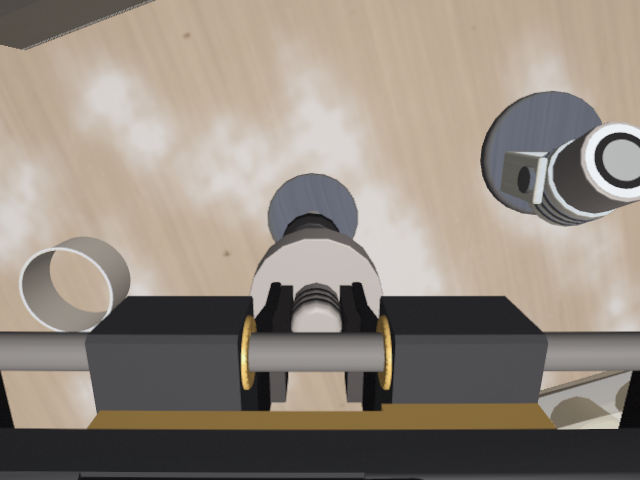

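Over the post; the cap needs about −2.5 mm in y. Lowering now.

Emit:
arm_command:
  targets:
    - [[0,-0.0025,0.02,0,0,0,1],[0,-0.0025,0.04,0,0,0,1],[0,-0.0025,0.05,0,0,0,1],[0,-0.0025,0.06,0,0,0,1],[0,-0.0025,0.068,0,0,0,1],[0,-0.0025,0.074,0,0,0,1],[0,-0.0025,0.077,0,0,0,1],[0,-0.0025,0.078,0,0,0,1],[0,-0.0025,0.078,0,0,0,1]]

```text
time_s: 7.9
tool_pos: [0.6038, 0.0165, 0.0902]
tool_rot: [-179.9, -0.1, 161.9]
force: [0.9, -0.0, -0.5]
grip_width: 0.0191
```

```bash
python3 - <<'E'
from plan import *
o=get_obs(); t=o['tool_pos'];print(t.round(4),o['force'].round(2),o['grip_width'])
for nme in ['side','scene']:
    c=snap(nme,'p5_%s.png'%nme)
c=[cv2.imread('pics/p5_%s.png'%k) for k in ['scene','side']]
a=c[0][190:290,260:380];b=c[1][220:320,205:325]
cv2.imwrite('pics/p5z.png',cv2.resize(np.hstack([a,b]),(798,332),interpolation=cv2.INTER_CUBIC))
E
```

```text
[0.6038 0.0165 0.0902] [ 0.95 -0.03 -0.5 ] 0.01909067644585172
```

View pics/p5z.png

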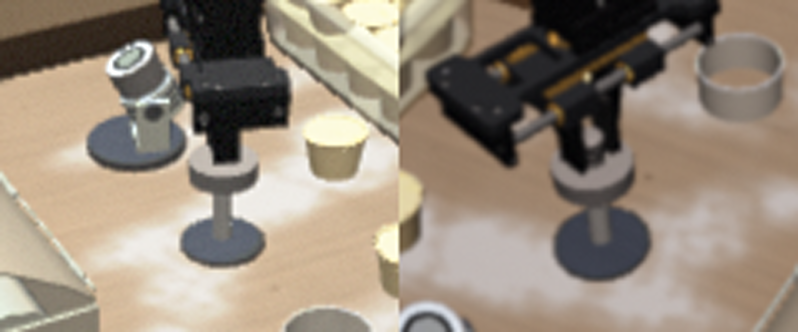

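Emit:
arm_command:
  targets:
    - [[0,0.001,0.001,0,0,0,1],[0,0.001,0.002,0,0,0,1],[0,0.001,0.002,0,0,0,1],[0,0.001,0.002,0,0,0,1]]

```text
time_s: 8.4
tool_pos: [0.6042, 0.0176, 0.0888]
tool_rot: [-179.9, -0.1, 161.9]
force: [-2.2, -0.2, 5.7]
grip_width: 0.0192
```

Contact (5.7 N up), so the ceiling is resting on the post. Release.

Emit:
arm_command:
  targets:
    - [[0,0,-0.001,0,0,0,0],[0,0,-0.001,0,0,0,-0.2],[0,0,-0.001,0,0,0,-0.2],[0,0,-0.001,0,0,0,-0.2],[0,0,-0.001,0,0,0,-0.2],[0,0,-0.001,0,0,0,-0.2],[0,0,-0.001,0,0,0,-0.2]]

```text
time_s: 9.1
tool_pos: [0.6038, 0.0175, 0.0889]
tool_rot: [-179.9, -0.1, 161.9]
force: [0.1, -0.3, 0.6]
grip_width: 0.0519
```

Emit:
arm_command:
  targets:
    - [[0,0,-0.02,0,0,0,-0.2],[0,0,-0.04,0,0,0,-0.2],[0,0,-0.07,0,0,0,-1],[0,0,-0.1,0,0,0,-1],[0,0,-0.1,0,0,0,-1]]

```text
time_s: 9.6
tool_pos: [0.607, 0.0178, 0.1941]
tool_rot: [179.9, 0.3, 161.9]
force: [0.2, 0.8, 1.2]
grip_width: 0.0686
```

```bash
python3 - <<'E'
from plan import *
o=get_obs(); t=o['tool_pos'];print(t.round(4),o['force'].round(2),o['grip_width'])
for nme in ['side','scene','wrist']:
    c=snap(nme,'p6_%s.png'%nme); W=cloud(c);P=W.reshape(-1,3)
    q=P[(np.hypot(P[:,0]-.604,P[:,1]-.018)<.04)&(P[:,2]>.076)&(P[:,2]<.092)]
    m=q.mean(0);nn=np.linalg.svd(q-m)[2][2]
    q2=q[q[:,2]>.079]
    A=np.c_[q2[:,:2],np.ones(len(q2))];s=np.linalg.lstsq(A,q2[:,2],rcond=None)[0]
    print(nme,len(q),((q.min(0)+q.max(0))/2).round(4),np.median(q[:,2]).round(4),'slopes',s[:2].round(3))
c=[cv2.imread('pics/p6_%s.png'%k) for k in ['scene','side']]
a=c[0][190:290,260:380];b=c[1][220:320,205:325]
cv2.imwrite('pics/p6z.png',cv2.resize(np.hstack([a,b]),(798,332),interpolation=cv2.INTER_CUBIC))
E
```

```text
[0.607  0.0178 0.1941] [0.22 0.77 1.19] 0.06863237280385948
side 327 [0.6026 0.0191 0.0841] 0.0836 slopes [ 0.009 -0.013]
scene 214 [0.6037 0.0156 0.084 ] 0.0863 slopes [0.015 0.058]
wrist 4882 [0.6052 0.0172 0.084 ] 0.0835 slopes [ 0.003 -0.   ]
```

View pics/p6z.png

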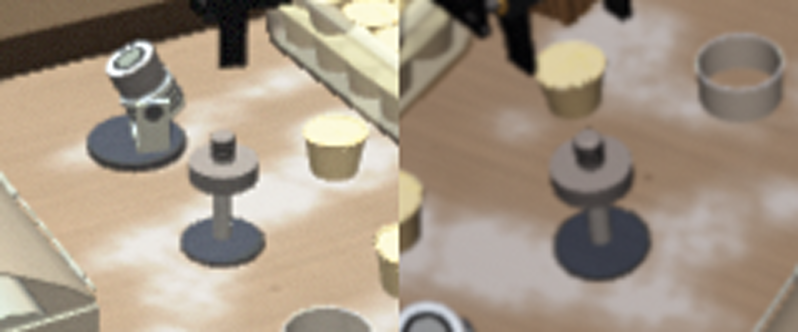

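View pics/p6_wrist.png

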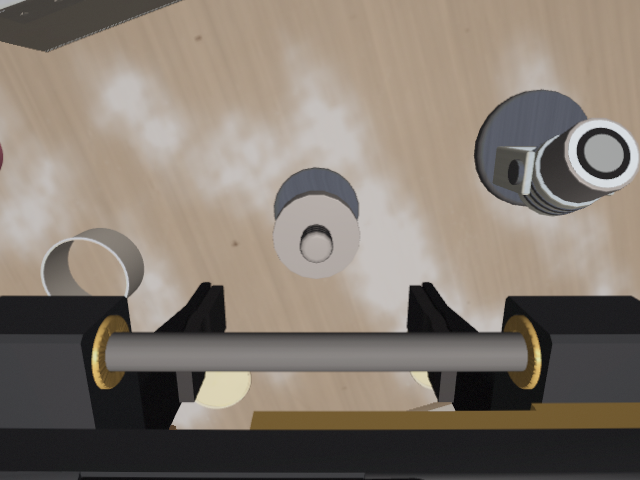

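The cover is seated: top at 84 mm, level within 0.003 by the wrist fit and centred near (0.605,0.018). On to the small grey cutter.

Emit:
arm_command:
  targets:
    - [[0.001,-0.04,0,0,0,0,-1],[0.003,-0.085,0,0,0,0,-1],[0.004,-0.13,0,0,0,0,-1],[0.005,-0.175,0,0,0,0,-1],[0.006,-0.22,0,0,0,0,-1],[0.008,-0.265,0.005,0,0,0,-1],[0.009,-0.31,0.01,0,0,0,-1],[0.01,-0.355,0.018,0,0,0,-1],[0.011,-0.391,0.024,0,0,0,-1],[0.011,-0.391,0.024,0,0,0,-1]]

```text
time_s: 10.75
tool_pos: [0.4666, -0.3566, 0.1629]
tool_rot: [-179.7, -0.4, 161.3]
force: [-0.2, 0.5, 0.0]
grip_width: 0.0867
```

Emit:
arm_command:
  targets:
    - [[0,0,0,0,0,0,-1],[0,0,0,0,0,0,-1],[0,0,0,0,0,0,-1]]

```text
time_s: 11.05
tool_pos: [0.473, -0.3489, 0.1654]
tool_rot: [-179.9, -0.2, 162.1]
force: [-0.8, -0.4, -0.8]
grip_width: 0.0872
```

```bash
python3 - <<'E'
from plan import *
o=get_obs(); t=o['tool_pos'];print(t.round(4),o['tool_rot'].round(1),o['qpos'].round(1))
c=snap('wrist','w7.png'); W=cloud(c);P=W.reshape(-1,3)
for d in search_frame('small_cutter','wrist'): print(d['position'],d['conf'])
q=P[(np.hypot(P[:,0]-.475,P[:,1]+.35)<.06)&(P[:,2]>.027)&(P[:,2]<.037)]
ce,r=cv2.minEnclosingCircle(q[:,:2].astype(np.float32)); print(len(q),ce,r,np.median(q[:,2]))
print(((q.min(0)+q.max(0))/2).round(4),q.min(0).round(3),q.max(0).round(3))
delta([ce[0],ce[1],.06],[0,0,-1],[.31,.95,0]);delta([ce[0],ce[1],.003],[0,0,-1],[.31,.95,0])
E
```

```text
[ 0.473  -0.3489  0.1654] [-179.9   -0.2  162.1] [ 27.8  12.8   6.9  96.8  -1.5  70.6 107.1]
[317.6, 254.6] 0.96
[485.0, 178.1] 0.74
755 (0.47530269622802734, -0.35089772939682007) 0.02772175520658493 0.029781333280971156
[ 0.4754 -0.351   0.0294] [ 0.448 -0.378  0.027] [ 0.503 -0.324  0.032]
pos [ 0.4729 -0.3494  0.1657] shift [-0.003  -0.0006  0.1057] rv [-0.08 -0.13  0.1 ]
pos [ 0.4729 -0.3494  0.1657] shift [-0.0031 -0.0005  0.1627] rv [-0.08 -0.13  0.1 ]
```

View pics/w7.png

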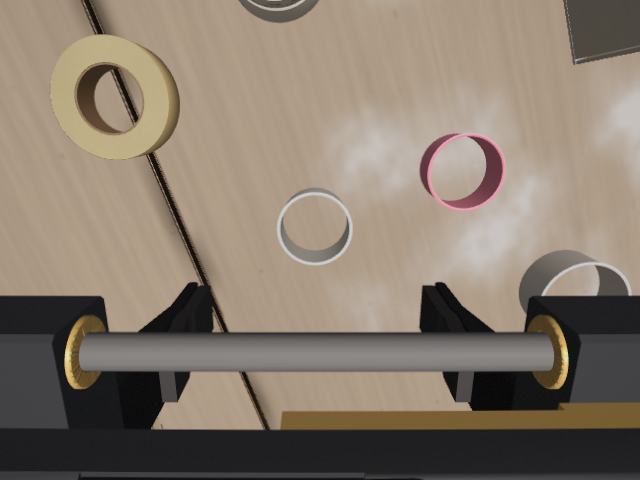

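The wrist view shows the small grey ring at (315,228), radius 27.7 mm and rim at about 30 mm, centred between the jaws. The pink one at (465,170) is clear. Descending.

Emit:
arm_command:
  targets:
    - [[-0.003,-0.0005,0.035,0,0,0,-1],[-0.003,-0.0005,0.07,0,0,0,-1],[-0.003,-0.0005,0.1,0,0,0,-1],[-0.003,-0.0005,0.125,0,0,0,-1],[-0.003,-0.0005,0.145,0,0,0,-1],[-0.003,-0.0005,0.155,0,0,0,-1],[-0.003,-0.0005,0.16,0,0,0,-1],[-0.003,-0.0005,0.16,0,0,0,-1],[-0.003,-0.0005,0.16,0,0,0,0.5],[-0.003,-0.0005,0.16,0,0,0,0.5]]
  newtons: 20

```text
time_s: 12.15
tool_pos: [0.4752, -0.3528, 0.0069]
tool_rot: [-179.9, -0.0, 161.9]
force: [-0.4, -0.6, -0.5]
grip_width: 0.0782
```

Emit:
arm_command:
  targets:
    - [[0,0,0,0,0,0,1],[0,0,0,0,0,0,1],[0,0,0,0,0,0,1],[0,0,0,0,0,0,1],[0,0,0,0,0,0,1],[0,0,0,0,0,0,1]]

```text
time_s: 12.75
tool_pos: [0.4745, -0.3523, 0.0059]
tool_rot: [-179.9, -0.1, 161.9]
force: [-1.1, 0.2, 2.3]
grip_width: 0.053
```

Emit:
arm_command:
  targets:
    - [[0,0,0,0,0,0,1],[0,0,-0.01,0,0,0,1],[0,0,-0.03,0,0,0,1],[0,0,-0.06,0,0,0,1],[0,0,-0.1,0,0,0,1],[0,0,-0.14,0,0,0,1],[0,0,-0.18,0,0,0,1],[0,0,-0.2,0,0,0,1],[0,0,-0.2,0,0,0,1],[0,0,-0.2,0,0,0,1]]

```text
time_s: 13.75
tool_pos: [0.4747, -0.3519, 0.2055]
tool_rot: [-179.9, -0.1, 161.9]
force: [0.1, 1.0, -2.0]
grip_width: 0.0535
```

```bash
cat > ring.py <<'E'
from plan import *
def ring(cams):
    o=get_obs(); t=o['tool_pos'];Rm=R.from_euler('xyz',o['tool_rot'],degrees=True).as_matrix()
    print(t.round(4),o['tool_rot'].round(1),o['grip_width'],o['force'].round(1),o['qpos'].round(1))
    for nme,fn in cams:
        c=snap(nme,fn);W=cloud(c);P=W.reshape(-1,3);L=(P-t)@Rm
        col=c['img'].reshape(-1,3).astype(float)
        k=(np.hypot(L[:,0],L[:,1])<.034)&(abs(L[:,2])<.05)&(col.mean(1)>70)
        L=L[k]; print(nme,len(L),L.min(0).round(3),L.max(0).round(3))
        for z in np.arange(-.04,.02,.005):
            s=L[(L[:,2]>=z)&(L[:,2]<z+.005)]
            if len(s)>20: print('  ',z.round(3),len(s),s.min(0).round(3),s.max(0).round(3))
E
python3 - <<'E'
from ring import *
ring([('wrist','w8.png'),('scene','s8.png'),('side','d8.png')])
E
```

```text
[ 0.4747 -0.3519  0.2055] [-1.799e+02 -1.000e-01  1.619e+02] 0.053504131848474745 [ 0.1  1.  -2. ] [ 27.7  11.7   7.1  93.5  -1.4  75.  106.9]
wrist 7387 [-0.028 -0.032 -0.05 ] [0.028 0.032 0.008]
   -0.04 23 [-0.011 -0.026 -0.04 ] [-0.007  0.027 -0.035]
   -0.03 94 [-0.025 -0.027 -0.026] [ 0.028  0.027 -0.025]
   -0.025 2492 [-0.028 -0.027 -0.025] [ 0.027  0.027 -0.02 ]
   -0.02 1042 [-0.026 -0.026 -0.02 ] [ 0.026  0.027 -0.015]
   -0.015 900 [-0.026 -0.026 -0.015] [ 0.026  0.027 -0.01 ]
   -0.01 588 [-0.026 -0.026 -0.01 ] [ 0.026  0.027 -0.005]
   -0.005 589 [-0.012 -0.032 -0.005] [ 0.026  0.032 -0.   ]
   -0.0 580 [-0.014 -0.026  0.   ] [0.026 0.032 0.005]
   0.005 174 [-0.016 -0.025  0.005] [0.026 0.025 0.008]
scene 181 [-0.025 -0.033 -0.027] [0.027 0.021 0.005]
   -0.025 22 [-0.017 -0.027 -0.025] [ 0.027  0.018 -0.02 ]
   -0.02 32 [-0.021 -0.026 -0.02 ] [ 0.026  0.017 -0.015]
   -0.015 33 [-0.025 -0.024 -0.015] [ 0.026  0.021 -0.01 ]
   -0.01 23 [-0.021 -0.025 -0.01 ] [ 0.026  0.021 -0.006]
   -0.005 39 [-0.021 -0.033 -0.005] [ 0.027  0.001 -0.   ]
   -0.0 25 [-0.022 -0.026  0.001] [ 0.027 -0.001  0.005]
side 266 [-0.021 -0.029 -0.029] [0.033 0.029 0.008]
   -0.025 26 [-0.014 -0.028 -0.023] [ 0.031  0.027 -0.02 ]
   -0.02 46 [-0.019 -0.029 -0.02 ] [ 0.031  0.027 -0.015]
   -0.015 50 [-0.019 -0.029 -0.015] [ 0.031  0.025 -0.01 ]
   -0.01 48 [-0.021 -0.027 -0.01 ] [ 0.031  0.026 -0.005]
   -0.005 38 [-0.017 -0.026 -0.005] [ 0.031  0.026 -0.   ]
   -0.0 39 [-0.017 -0.027  0.   ] [0.033 0.025 0.005]
```

View pics/w8.png

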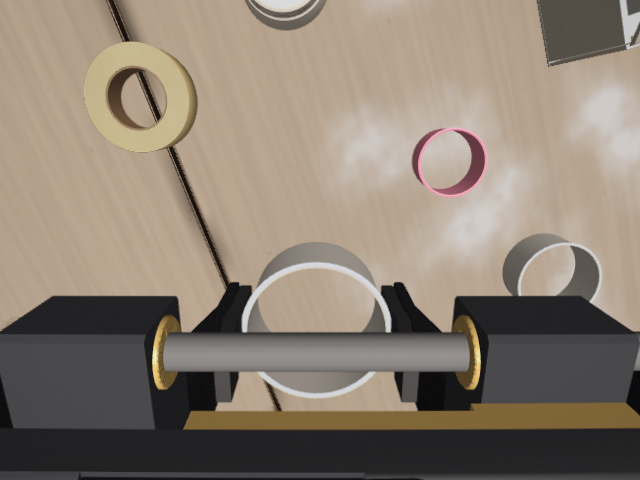

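View pics/s8.png

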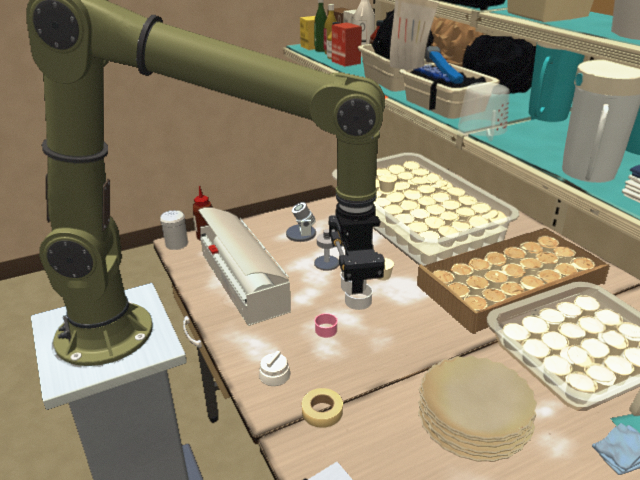

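Ring held square and centred in the tool frame, its lower rim 7 mm past the TCP. I'll plan the transit.

```bash
python3 - <<'E'
from ring import *
V=C+.096*n; print(V)
y=[.31,.95,0]
delta([.52,.1,.26],[0,0,-1],y)
delta(V+.067*n,-n,y)
E
```

```text
[0.5662003  0.21287851 0.18219336]
pos [ 0.474  -0.3514  0.2037] shift [ 0.0969  0.4433 -0.0562] rv [-0.05 -0.33 -0.04]
pos [ 0.474  -0.3514  0.2037] shift [ 0.1163  0.565  -0.0391] rv [ -0.07 -25.35  -0.03]
```

Emit:
arm_command:
  targets:
    - [[0.01,0.03,-0.015,0,0,0,1],[0.02,0.07,-0.03,0,0,0,1],[0.03,0.115,-0.045,0,0,0,1],[0.04,0.16,-0.056,0,0,0,1],[0.05,0.205,-0.056,0,0,0,1],[0.06,0.25,-0.056,0,0,0,1],[0.07,0.295,-0.056,0,0,0,1],[0.08,0.34,-0.056,0,0,0,1],[0.09,0.38,-0.056,0,0,0,1],[0.097,0.41,-0.056,0,0,0,1]]

```text
time_s: 14.9
tool_pos: [0.5093, 0.0711, 0.2598]
tool_rot: [-179.9, -0.3, 162.1]
force: [-0.1, -0.1, -0.4]
grip_width: 0.0532
```

Emit:
arm_command:
  targets:
    - [[0,0.01,0,0,0,0,1],[0,0.01,0,0,0,0,1],[0,0.01,0,0,0,0,1]]

```text
time_s: 15.2
tool_pos: [0.5133, 0.0753, 0.2603]
tool_rot: [-179.8, -0.2, 161.8]
force: [-0.9, -0.3, -0.8]
grip_width: 0.0534
```

```bash
python3 - <<'E'
from ring import *
V=C+.096*n; y=[.31,.95,0]
print(get_obs()['tool_rot'])
delta(V+.067*n,-n,y)
E
```

```text
[-179.80586396   -0.20742811  161.77771884]
pos [0.5133 0.0753 0.2603] shift [0.021  0.1472 0.017 ] rv [ -0.23 -25.22  -0.11]
```

Emit:
arm_command:
  targets:
    - [[0.005,0.03,0.0,0,-5,0,1],[0.01,0.07,0.0,0,-10,0,1],[0.015,0.11,0.006,0,-16,0,1],[0.02,0.14,0.012,-0.2,-22,0,1],[0.021,0.147,0.017,-0.2,-25.2,-0.1,1],[0.021,0.147,0.017,-0.2,-25.2,-0.1,1],[0.021,0.147,0.017,-0.2,-25.2,-0.1,1],[0.021,0.147,0.017,-0.2,-25.2,-0.1,1]]

```text
time_s: 16.0
tool_pos: [0.5406, 0.2206, 0.2446]
tool_rot: [179.9, 25.0, 161.7]
force: [-0.4, -0.2, -0.9]
grip_width: 0.053
```

```bash
python3 - <<'E'
from ring import *
V=C+.096*n; y=[.31,.95,0]
ring([('wrist','w9.png'),('side','d9.png')])
delta(V+.007*n,-n,y)
E
```

```text
[0.5406 0.2206 0.2446] [179.9  25.  161.7] 0.053000497567672625 [-0.4 -0.2 -0.9] [ -9.5  -1.6 -27.5 107.1  22.5  61.3  26.1]
wrist 7417 [-0.028 -0.032 -0.05 ] [0.028 0.032 0.008]
   -0.04 27 [-0.01  -0.026 -0.04 ] [-0.007  0.027 -0.035]
   -0.03 29 [-0.025 -0.026 -0.026] [ 0.028  0.027 -0.025]
   -0.025 2526 [-0.028 -0.027 -0.025] [ 0.028  0.027 -0.02 ]
   -0.02 1022 [-0.026 -0.026 -0.02 ] [ 0.027  0.027 -0.015]
   -0.015 924 [-0.026 -0.026 -0.015] [ 0.027  0.027 -0.01 ]
   -0.01 599 [-0.026 -0.026 -0.01 ] [ 0.027  0.027 -0.005]
   -0.005 575 [-0.011 -0.031 -0.005] [ 0.027  0.032 -0.   ]
   -0.0 571 [-0.015 -0.032  0.   ] [0.027 0.032 0.005]
   0.005 204 [-0.016 -0.025  0.005] [0.026 0.025 0.008]
side 172 [-0.024 -0.031 -0.029] [0.03  0.021 0.007]
   -0.03 25 [-0.023 -0.026 -0.029] [ 0.03   0.013 -0.025]
   -0.025 27 [-0.024 -0.025 -0.025] [ 0.029  0.012 -0.02 ]
   -0.01 21 [-0.021 -0.025 -0.01 ] [ 0.029  0.019 -0.005]
   -0.005 29 [-0.022 -0.031 -0.005] [ 0.029  0.019 -0.   ]
   -0.0 31 [-0.022 -0.025  0.   ] [0.029 0.021 0.005]
pos [0.5404 0.2214 0.2446] shift [ 0.0018 -0.0001  0.061 ] rv [ 0.03  0.04 -0.17]
```

View pics/w9.png

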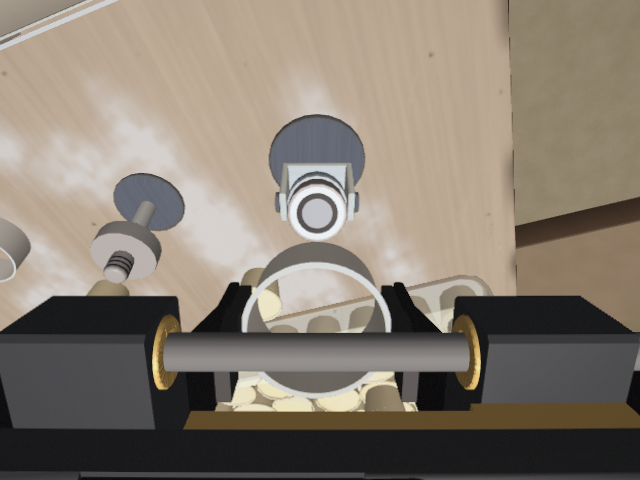

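The lens at (317,212) is directly below the ring's centre column (317). I'll verify the lens plane from this picture, then advance.

```bash
python3 - <<'E'
from plan import *
c=dict(np.load('/tmp/wrist.npz'));W=cloud(c)
lens=C-.004*n
P=W[170:245,280:355].reshape(-1,3);h=(P-lens)@n;q=P[(abs(h)<.004)&(np.linalg.norm(P-lens,axis=1)<.035)]
m=q.mean(0);nn=np.linalg.svd(q-m)[2][2];nn*=np.sign(nn[2])
print(lens.round(4),len(q),m.round(4),((q.min(0)+q.max(0))/2).round(4),nn.round(3),np.degrees(np.arccos(nn@n)),(q.max(0)-q.min(0)).round(3))
E
```

```text
[0.6064 0.1998 0.0916] 2741 [0.6055 0.2    0.0915] [0.6063 0.1995 0.0902] [-0.409  0.133  0.903] 0.4728441625419614 [0.043 0.047 0.024]
```

Emit:
arm_command:
  targets:
    - [[0.001,0,0.01,0,0,0,1],[0.002,0,0.025,0,0,0,1],[0.002,0,0.04,0,0,0,1],[0.002,0,0.052,0,0,0,1],[0.002,0,0.058,0,0,0,1],[0.002,0,0.061,0,0,0,1],[0.002,0,0.061,0,0,0,1],[0.002,0,0.061,0,0,0,1],[0.002,0,0.061,0,0,0,1]]

```text
time_s: 17.0
tool_pos: [0.5622, 0.2167, 0.1886]
tool_rot: [179.9, 25.1, 162.0]
force: [0.2, 0.0, -0.9]
grip_width: 0.0531
```

```bash
python3 - <<'E'
from ring import *
V=C+.096*n; y=[.31,.95,0]
ring([('wrist','w10.png'),('side','d10.png'),('scene','s10.png')])
delta(V+.007*n,-n,y)
c=[cv2.imread('pics/%s10.png'%k) for k in 'sd']
a=c[0][160:310,250:400];b=c[1][210:360,150:300]
cv2.imwrite('pics/z10.png',cv2.resize(np.hstack([a,b]),(800,400),interpolation=cv2.INTER_CUBIC))
E
```

```text
[0.5622 0.2167 0.1886] [179.9  25.1 162. ] 0.05307197057412559 [ 0.2  0.  -0.9] [ -9.2   3.  -27.1 109.6  26.3  55.2  23.1]
wrist 7407 [-0.027 -0.032 -0.05 ] [0.028 0.032 0.008]
   -0.04 25 [-0.011 -0.026 -0.04 ] [-0.008  0.027 -0.035]
   -0.03 45 [-0.025 -0.026 -0.026] [ 0.027  0.026 -0.025]
   -0.025 2520 [-0.027 -0.027 -0.025] [ 0.028  0.027 -0.02 ]
   -0.02 1023 [-0.026 -0.026 -0.02 ] [ 0.027  0.027 -0.015]
   -0.015 901 [-0.026 -0.026 -0.015] [ 0.027  0.027 -0.01 ]
   -0.01 613 [-0.026 -0.026 -0.01 ] [ 0.027  0.027 -0.005]
   -0.005 572 [-0.011 -0.031 -0.005] [ 0.027  0.031 -0.   ]
   -0.0 571 [-0.014 -0.032  0.   ] [0.027 0.032 0.005]
   0.005 195 [-0.016 -0.025  0.005] [0.026 0.025 0.008]
side 127 [-0.024 -0.027 -0.028] [0.031 0.02  0.008]
   -0.025 24 [-0.024 -0.025 -0.025] [ 0.03   0.013 -0.02 ]
   -0.005 23 [-0.022 -0.027 -0.005] [ 0.029  0.017 -0.   ]
   -0.0 25 [-0.022 -0.026  0.   ] [0.029 0.02  0.005]
scene 149 [-0.028 -0.031 -0.029] [0.025 0.031 0.005]
   -0.03 25 [-0.028 -0.031 -0.029] [ 0.025  0.019 -0.025]
   -0.025 22 [-0.027 -0.024 -0.024] [ 0.024  0.027 -0.02 ]
   -0.02 27 [-0.026 -0.027 -0.02 ] [ 0.022  0.031 -0.015]
   -0.015 26 [-0.026 -0.031 -0.015] [ 0.024  0.028 -0.01 ]
pos [0.562  0.2165 0.1884] shift [-0.002  -0.0021  0.0008] rv [0.13 0.08 0.06]
```

View pics/z10.png

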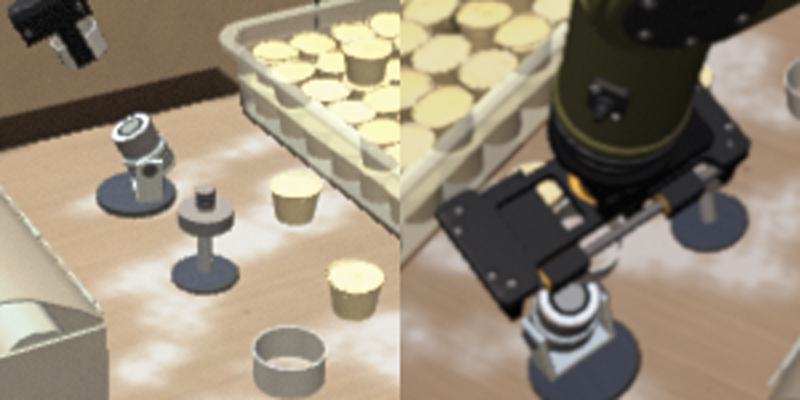

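View pics/w10.png

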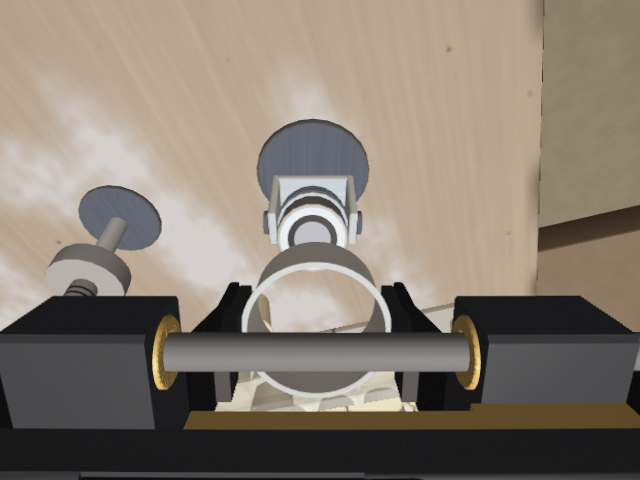

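Within about 3 mm. One small correction, then let it settle.

Emit:
arm_command:
  targets:
    - [[-0.001,-0.002,0.001,0,0,0,1],[-0.001,-0.002,0.001,0,0,0,1],[-0.001,-0.002,0.001,0,0,0,1],[-0.001,-0.002,0.001,0,0,0,1],[-0.001,-0.002,0.001,0,0,0,1],[-0.001,-0.002,0.001,0,0,0,1],[-0.001,-0.002,0.001,0,0,0,1],[-0.001,-0.002,0.001,0,0,0,1]]

```text
time_s: 17.95
tool_pos: [0.5626, 0.214, 0.1874]
tool_rot: [179.9, 25.1, 162.0]
force: [0.0, -0.1, -0.5]
grip_width: 0.0535
```

```bash
python3 - <<'E'
from ring import *
V=C+.096*n
o=get_obs();Rm=R.from_euler('xyz',o['tool_rot'],degrees=True).as_matrix()
e=o['tool_pos']+.007*Rm[:,2]; print('edge err mm',((e-V)*1e3).round(1),'ang',np.degrees(np.arccos(-Rm[:,2]@n)).round(2),o['grip_width'],o['joint_velocities'].round(2))
c=snap('side');P=cloud(c).reshape(-1,3)
for nm,x,y,r,z0,z1 in [('cover',.604,.018,.04,.076,.092),('large',.593,-.173,.06,.015,.06),('cupA',.704,-.107,.05,.03,.06),('cupB',.738,.078,.05,.03,.06)]:
    q=P[(np.hypot(P[:,0]-x,P[:,1]-y)<r)&(P[:,2]>z0)&(P[:,2]<z1)]; print(nm,len(q),((q.min(0)+q.max(0))/2).round(3) if len(q) else '')
print(sign_off())
E
```

```text
edge err mm [-0.8  0.2 -1.2] ang 0.11 0.05347442106536108 [-0.08  0.1   0.02 -0.02  0.01 -0.04 -0.1 ]
cover 23 [0.588 0.03  0.081]
large 318 [ 0.591 -0.175  0.027]
cupA 22 [ 0.69  -0.121  0.04 ]
cupB 80 [0.746 0.072 0.037]
the job is handed in; nothing more can be done
None
```

I took the dust cover off by its knob, seated it on the parking post and let go. I then gripped the smaller grey cutter across its outside and handed the job in at about 18 s, holding it still in front of the lens.

- **Cover:** after release, the wrist depth fit put its top at 84 mm, level within 0.003 rad. Its centre was about 3 mm from the post axis, and the gripper was well clear.
- **Cutter:** at the end the lower rim's centre was about 1.5 mm from the computed view point, and its axis within 0.2° of the line of sight. The grip was steady at 53.5 mm and the joints were nearly still. The cutter came no nearer than about 10 cm to the lens.
- **Cross-check:** a second fit on the bare lens agreed with the first one on the cap to 0.5° and about 1.5 mm.
- **Bystanders:** the larger cutter measured within 2 mm of its starting position. I approached nothing else, including the pink look-alike and the tape roll.

In the last side-camera check the arm hid most of the cover and the dessert cups. Those final readings (23 pixels on the cover, 22 and 80 on the cups) are therefore unreliable and did not match the earlier full views. The last clear views, just before, showed the cover seated and the cups in place. The tape roll was not measured again at the end.

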